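# Put the games-room accessories back on their outline boards

### The job

Tidy the games table: put the shuffleboard weight, the cue-tip shaper, the domino box and the brass rest head each on the storage board whose black outline matches it in shape and size, flat on the board, centred in the outline and turned to fit it. Set each one down rather than dropping it, and leave the chalk cube and the glass where they stand.

Things in the scene. Friction and masses are not known exactly. Their poses are not given: they have to be found in the camera images.
- weight: shuffleboard weight: a flat round steel puck with a grey plastic cap, 56 mm in diameter, 24 mm high, about 0.3 kg, lying flat on the table. Origin at the centre of its underside, z up; yaw is of no matter.
- shaper: cue-tip shaper: a small upright round aluminium cylinder with dark bands, 30 mm in diameter, 45 mm high, about 70 g. Origin at the centre of its underside, z up; yaw is of no matter.
- domino_box: closed wooden domino box, one rigid block 84 mm (its x) by 42 mm (its y) by 28 mm high, about 0.12 kg. Origin at the centre of its underside, z up; a half turn looks the same.
- rest_head: brass head of a cue rest: a flat cross of two bars, each 88 mm long, 14 mm wide and 10 mm thick, lying along its x and y, with a round socket 24 mm in diameter standing up in the middle from 10 mm to 48 mm above the table; about 0.2 kg. Grip it by the socket. Origin at the centre of its underside, z up; a quarter turn looks the same.
- pad_weight: square light-wood storage board 104 x 104 mm, 6 mm thick, fixed to the table, with a flush black inlay: a large disc, 64 mm in diameter, at its centre; the shuffleboard weight belongs here. Origin at the centre of the board's underside (table height), z up; the thing stands on the board's top, 6 mm above the origin.
- pad_shaper: square light-wood storage board 104 x 104 mm, 6 mm thick, fixed to the table, with a flush black inlay: a small disc, 38 mm in diameter, at its centre; the tip shaper belongs here. Origin at the centre of the board's underside (table height), z up; the thing stands on the board's top, 6 mm above the origin.
- pad_box: square light-wood storage board 104 x 104 mm, 6 mm thick, fixed to the table, with a flush black inlay: a rectangle, 92 mm along the board's x and 50 mm along its y, at its centre; the domino box belongs here with its long side along the rectangle, either way round. Origin at the centre of the board's underside (table height), z up; the thing stands on the board's top, 6 mm above the origin.
- pad_rest: square light-wood storage board 104 x 104 mm, 6 mm thick, fixed to the table, with a flush black inlay: a cross of two bars 96 mm long and 22 mm wide along the board's x and y, at its centre; the rest head belongs here with its bars on the cross, any way round. Origin at the centre of the board's underside (table height), z up; the thing stands on the board's top, 6 mm above the origin.
- chalk: bystander: a loose wrapped cube of cue chalk, 23 mm square and 22 mm high, among the things, to be left alone. Origin at the centre of its underside.
- tumbler: bystander: a loose empty glass tumbler, 68 mm across the rim, 75 mm high, standing upright, to be left alone. Origin at the centre of its underside.
Things that resemble listed ones, but are neither listed nor needed, are in the scene too. Several things have the shape of the shaper; the one meant has the colours described above.

How it is judged:
By the outcome, as a careful person would: the job done as asked, in the order asked, and still so for the second after the job is handed in, with the robot touching nothing.
It also fails if it takes over 109 s, if anything falls off the work surface, if the arm or the gripper's body presses on something with over 40 N, if the wrist force passes 120 N, or if a joint passes its speed limit or range.

### The arm

A 6-joint arm with a two-finger parallel gripper is mounted at the origin on the work surface. World frame = base frame: x ahead of the robot, y to its left, z up, the work surface at z = 0. Lengths are in m, angles in degrees, forces in N, time in s.
With the tool pointing down it reaches from about 0.25 to 0.725 m from the base axis. Payload 9.7 kg.
Tool frame: the origin (TCP) lies midway between the tips of the shut fingers; the grasp point (between the pads) lies 19 mm behind it (bot.hold_point_z is the distance from the TCP to the grasp point, in m); z points along the fingers, y is the line along which they close (so a half turn about z gives the same grasp; the last joint's range is limited). The gripper opens to 85 mm and grips with 20 to 120 N. Pads are 22 mm wide; open, the fingers measure 114 mm over their backs; the gripper's body (76 mm by 85 mm) begins 54 mm behind the grasp point. The pads swing forward as they close: fully open they stand 13 mm farther back than shut.
Start: joints at [70.245, 4.979, 10.078, 95.1, 0, 90], TCP at [0.186, 0.518, 0.231] pointing down, gripper open.
Joint ranges: [-179.16, 179.16], [-48.56, 103.87], [-65.8, 70.77], [-126.05, 130.52], [-82.76, 87.17], [-180, 180]. Speed limits (degrees/s): [127.2, 127.2, 147.25, 180, 180, 180].

### API

Orientations are given as [roll, pitch, yaw] about the fixed x, y, z axes, in that order (R = Rz(yaw) Ry(pitch) Rx(roll)).
In Python, from workcell import bot gives the robot as it stands.
- The arm moves only by the tool play_rows, never from a script. Its argument "steps" is a list that holds one entry, the list of rows, each a list of 4 numbers: the shift along the tool's x, y, z in m, then the turn about the tool's z in rad. In form: [[[tx, ty, tz, yaw], ...]]. A call has exactly 5 rows; each row shifts and turns the commanded pose from where the row before left it, along the tool's axes as they then stand; what a row does not reach is not made up. A row lasts 1/12 s, in which the tool goes at most 41.7 mm and 7.16 degrees, less where a joint would pass 70% of its speed; a pose out of reach is approached as far as the arm can. A call is refused whole if a number of a shift passes 0.0417 or a number of a turn 0.125, either way. A call with a gripper value outside its range is refused whole. "gripper" is the finger opening in m, from 0 to 0.0854, set as the call begins (left out, the last holds). The fingers move at their own pace and stop on an object; "squeeze" is the grip in N (left out, the last holds). Time passes only in rows, so rows that do not move let the fingers close, or fill a call up. It gives the time, the measured TCP pose, the force, the opening and the grip force at its end, in the units of the state.
- bot.get_obs(): the state, without advancing time (a new reading comes with each control period).
- bot.camera(name): name is "side" or "top"; returns a dict with "img" (480x640x3 uint8, blue, green, red), "vfov" (degrees; the focal length in pixels is half the picture's height over the tangent of half this angle, whatever the lens; pixels are square), "cx", "cy" (the principal point, pixels), "xyz" and "attitude" of the camera in the world. Camera axes: x right, y down, z forward; pixel columns grow to the right and rows downward; lengths in m; the calibration is good to about 2 mm. A picture is of the moment at which its call begins. There is no depth.
- bot.job_done(): hands the job in; it is judged then, once.
The state is a dict: "time": time; "q": joint angles; "qd": joint speeds; "joint_efforts": joint torques, N m; "ee_pos": TCP position; "tcp_rot": TCP orientation; "wrist_force": force on the tool from outside, world axes, zero at the start; "torque": the same for the moment, N m; "opening": finger opening in m; "grasp_force": force on a finger pad.
Only numpy, scipy, OpenCV 4.12 (cv2) and the standard library are available. Lean on these libraries where they do the work, as an engineer would, in place of code of your own. Each camera call takes 0.05 s, during which the arm holds its last target. There are 200 camera calls.

## Working session

There is one attempt and no reset: what is moved stays moved. The work goes in short steps, Python scripts to look and compute and a tool call to move; the robot and the scene stay as the last step left them, time stands still between calls to the robot, and variables do not carry over. Pictures are saved under pics/ and viewed, at most 14 in all, crops included, and the job is handed in when it is done.

Besides the shell and the picture viewer there is one more tool, called after ">>>" by a JSON object that holds its "op" and its "data", one argument or row to a line. play_rows: Moves the arm, as the interface text tells. Its arguments: {"type":"object","properties":{"steps":{"type":"array","items":{"type":"array","items":{"type":"array","items":{"type":"number"}}}},"gripper":{"type":"number"},"squeeze":{"type":"number"}},"required":["steps"]}

```bash
mkdir -p pics; ls; cat > h.py <<'E'
import numpy as np, cv2
from scipy.spatial.transform import Rotation as R
from workcell import bot
def ray(c,u,v):
    f=240/np.tan(np.radians(c["vfov"]/2))
    d=np.array([(u-c["cx"])/f,(v-c["cy"])/f,1.])
    return np.array(c["xyz"]),att(c)@d
def att(c):
    a=np.array(c["attitude"],float)
    return a if a.shape==(3,3) else R.from_euler("xyz",a,degrees=True).as_matrix()
def onz(c,u,v,z):
    o,d=ray(c,u,v); return (o+d*(z-o[2])/d[2])[:2]
def proj(c,p):
    f=240/np.tan(np.radians(c["vfov"]/2))
    q=att(c).T@(np.array(p)-np.array(c["xyz"])); return q[:2]/q[2]*f+[c["cx"],c["cy"]]
E
python3 - <<'E'
from h import *
for n in("top","side"):
    c=bot.camera(n); cv2.imwrite(f"pics/{n}0.png",c["img"]); print({k:v for k,v in c.items() if k!="img"})
print(bot.get_obs())
E
```

```text
pics
{'vfov': 54.79660331025538, 'cx': 320.9524157113374, 'cy': 239.47167303579982, 'xyz': array([ 0.45478983, -0.02613324,  1.17826759]), 'attitude': array([-174.78540756,    0.39157691,  -91.21743001])}
{'vfov': 51.30779533412375, 'cx': 321.16320860557516, 'cy': 240.72698814427505, 'xyz': array([ 0.09413308, -0.59118317,  0.8567119 ]), 'attitude': array([-137.91817354,   -0.78555111,  -38.65379177])}
{'time': 0.1, 'q': array([7.02438862e+01, 5.00903081e+00, 1.00401313e+01, 9.50995146e+01,
       1.42789173e-03, 9.00014596e+01]), 'qd': array([ 0.05646722, -0.12162666,  0.04570984, -0.00149958, -0.02153746,
        0.04078166]), 'joint_efforts': array([-3.81922086e-05, -5.21561909e+01,  4.65653479e+01,  1.59500999e-02,
       -3.04511070e-05, -9.63065020e-06]), 'ee_pos': array([0.1858361 , 0.51744381, 0.23065377]), 'tcp_rot': array([-1.79931586e+02, -1.42614788e-03,  1.60242425e+02]), 'wrist_force': array([ 0.25769466, -0.10528124,  0.05178483]), 'torque': array([ 0.01415866,  0.01091327, -0.03171189]), 'grasp_force': 0.0, 'opening': 0.08548856009280369}
```

View pics/top0.png

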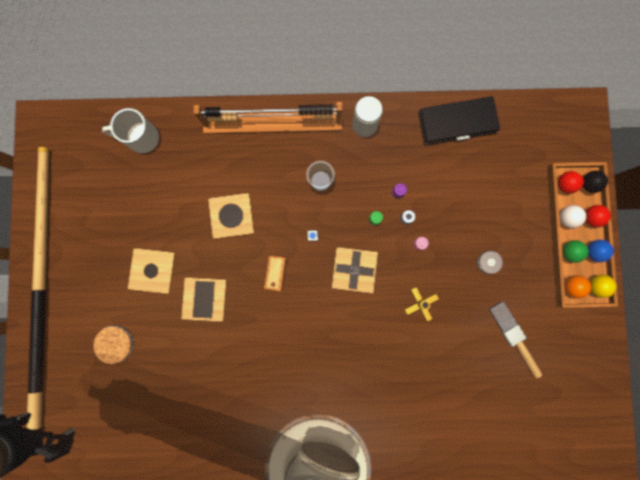

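View pics/side0.png

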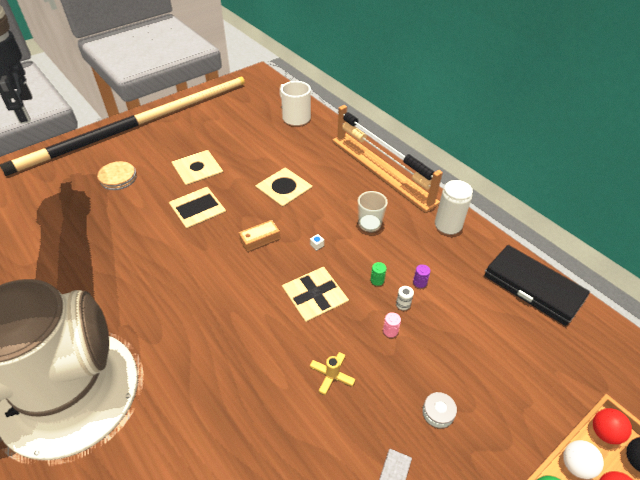

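The top view (px) shows the arm at the bottom left and these things:
- **Boards:** disc (231,216), small disc (151,271), rectangle (204,299), cross (355,270).
- **Weight:** the puck at (490,262). The cork coaster at (112,345) and the jar at (367,115) could be mistaken for it.
- **Shaper:** the silver and dark-banded one at (409,216). Lookalikes are green (376,217), purple (400,190) and pink (422,243).
- **Box:** wood at (275,273). The black case at (460,120) could be mistaken for it.
- **Rest head:** brass at (422,305).
- **Bystanders:** chalk (313,236) and glass (320,177).

Next is a close crop and measurement.

```bash
python3 - <<'E'
from h import *
c=bot.camera("top"); im=c["img"]; s=bot.camera("side")
print("base px",proj(c,[0,0,0]))
crop=lambda I,x0,x1,y0,y1,k:cv2.resize(I[y0:y1,x0:x1],None,fx=k,fy=k,interpolation=cv2.INTER_CUBIC)
a=crop(im,355,515,170,330,2.5); b=crop(s["img"],310,470,250,430,2.5)[:400]
cc=crop(im,120,390,200,330,2.5)
h=np.hstack([a,b]); pad=np.zeros((0,800,3),np.uint8)
cv2.imwrite("pics/crop1.png",h)
hsv=cv2.cvtColor(im,cv2.COLOR_BGR2HSV)
def blob(mask,x0,x1,y0,y1):
    m=np.zeros_like(mask); m[y0:y1,x0:x1]=mask[y0:y1,x0:x1]
    cs,_=cv2.findContours(m,cv2.RETR_EXTERNAL,cv2.CHAIN_APPROX_NONE)
    return max(cs,key=cv2.contourArea)
def rep(n,k,z):
    (u,v),wh,a=cv2.minAreaRect(k); M=cv2.moments(k)
    P=np.array([onz(c,*p,z) for p in k[:,0,:]])
    (X,Y),WH,A=cv2.minAreaRect((P*1000).astype(np.float32))
    m=onz(c,M["m10"]/M["m00"],M["m01"]/M["m00"],z)
    print(n,"rect",np.round([X,Y],1),np.round(WH,1),round(A,1),"mom",np.round(m*1000,1),"px",round(u),round(v))
def brd(n,x,y):
    wood=((hsv[...,2]>150)).astype(np.uint8); k=blob(wood,x-32,x+32,y-32,y+32); rep(n+" board",k,.006)
    m=np.zeros_like(wood); cv2.drawContours(m,[k],-1,1,-1); m=cv2.erode(m,np.ones((5,5),np.uint8))
    rep(n+" inlay",blob(m*(hsv[...,2]<110),x-32,x+32,y-32,y+32),.006)
brd("w",231,216);brd("s",151,271);brd("b",204,299);brd("r",355,270)
g=((hsv[...,1]<90)&(hsv[...,2]>70)).astype(np.uint8)
rep("weight",blob(g,470,510,242,282),.02)
rep("shaper",blob(g,398,418,206,226),.04)
y=((hsv[...,2]>125)).astype(np.uint8)
rep("box",blob(y,258,292,250,297),.028)
yy=((hsv[...,2]>110)&(hsv[...,1]>100)).astype(np.uint8)
rep("rest",blob(yy,400,445,282,326),.01)
E
```

```text
base px [317.5119626  468.70314436]
w board rect [629.1 209.8] [108. 109.] 6.6 mom [629. 210.] px 230 215
w inlay rect [628.6 209.6] [53.8 54.5] 89.7 mom [628.9 209.7] px 230 216
s board rect [492.7 413.2] [107.8 107.8] 82.3 mom [492.4 413. ] px 150 270
s inlay rect [492.5 413. ] [29.2 28.2] 44.8 mom [492.6 413. ] px 151 271
b board rect [418.2 279.5] [107.9 107.4] 85.7 mom [418.  279.3] px 203 299
b inlay rect [417.5 278.5] [43.4 86. ] 85.4 mom [417.1 278.9] px 203 299
r board rect [ 483.7 -103.4] [108.2 107.6] 81.7 mom [ 483.3 -103.3] px 355 270
r inlay rect [ 494.9 -118.9] [68.4 32.6] 37.6 mom [ 494.4 -118.8] px 360 265
weight rect [ 495.1 -439.6] [62.4 54.9] 88.8 mom [ 495.  -439.6] px 490 262
shaper rect [ 611.2 -237.3] [34.9 32.5] 88.7 mom [ 611.1 -237. ] px 408 216
box rect [479.4  99.6] [50.4 90.2] 81.0 mom [479.4  97.6] px 273 273
rest rect [ 395.6 -269.6] [111.9 106.6] 88.8 mom [ 395.4 -268. ] px 422 304
```

View pics/crop1.png

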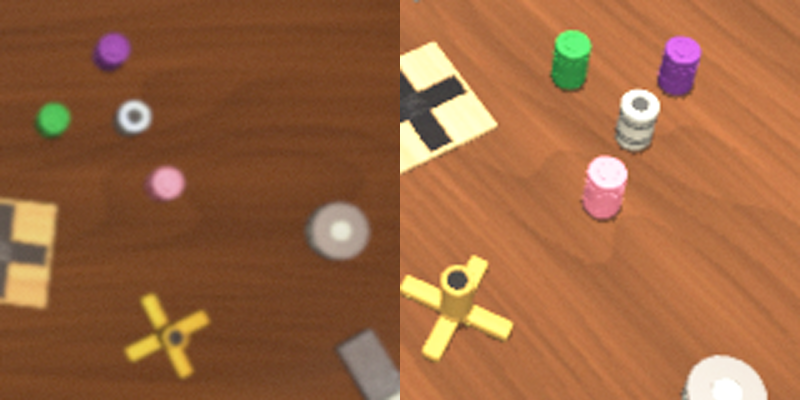

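Both crops agree. The shaper meant is the silver, dark-banded one, at (409,216) in the top view and (405,298) in the side view. The weight is the grey-capped puck at (490,262), and the brass cross is at (422,304). I'll refine the remaining numbers once, while the arm starts turning to yaw 90.

```bash
cat >> h.py <<'E'
def fourfold(c,mask,z):
    v,u=np.nonzero(mask); P=np.array([onz(c,a,b,z) for a,b in zip(u,v)]); m=P.mean(0)
    for _ in range(3):
        w=P-m; r=(w[:,0]+1j*w[:,1]); 
        m=m
    return m*1000, np.degrees(np.angle((r**4).sum()))/4
E
python3 - <<'E'
from h import *
c=bot.camera("top"); im=c["img"]; hsv=cv2.cvtColor(im,cv2.COLOR_BGR2HSV)
m=((hsv[...,1]>140)&(hsv[...,2]>130)&(hsv[...,0]>17)); w=np.zeros_like(m); w[284:325,402:442]=m[284:325,402:442]
print("rest px",w.sum(),fourfold(c,w,.01))
ys,xs=np.nonzero(w); k=np.c_[xs,ys].astype(np.float32); print(xs.min(),xs.max(),ys.min(),ys.max())
r=cv2.minAreaRect((np.array([onz(c,a,b,.01) for a,b in k])*1000).astype(np.float32)); print("rest rect",r)
# shaper: dark hole inside ring
v=hsv[206:227,398:419,2].astype(int); print(v[4:17,4:19])
b=im[250:297,255:295].astype(int).sum(2)//3; print(b[8:40:4,4:36])
E
```

```text
rest px 443 (array([ 394.87724847, -266.91977798]), np.float64(24.766630368185268))
405 438 287 320
rest rect ((394.7657165527344, -267.9205322265625), (71.3968734741211, 71.03227996826172), 70.27301788330078)
[[123 123 127 141 156 168 170 173 163 147 126 114 112 110 111]
 [121 133 149 178 207 214 220 219 208 188 162 134 121 112 113]
 [125 147 187 215 228 229 226 228 226 220 198 170 137 118 112]
 [134 167 206 226 224 206 194 196 217 224 221 201 164 130 117]
 [137 190 225 215 182 153 139 141 168 203 225 221 186 137 121]
 [147 206 228 208 153 118 110 111 127 170 214 220 191 150 123]
 [152 209 229 206 146 112 103 104 116 155 203 221 193 154 118]
 [146 208 234 217 166 124 106 105 124 163 209 221 194 151 127]
 [134 199 231 230 202 152 122 133 159 196 221 219 186 144 120]
 [111 164 216 231 225 199 183 184 208 223 224 207 171 133 118]
 [ 98 127 177 217 231 232 227 229 231 228 215 180 146 124 119]
 [ 89 100 136 175 209 223 225 224 219 194 169 144 124 120 115]
 [ 85  87  99 121 147 162 165 166 155 142 128 121 114 113 113]]
[[ 77  78  75  75  78  78  82  79  85 107 129 153 170 174 170 171 166 
[... 294 characters left out ...]
4 122  99  72  69  74  74  80  74]
 [ 82  80  78  76  81  73  81  98 117 141 162 179 184 189 189 193 194 192
  192 188 183 172 156 138 111  79  68  76  79  80  79  78]
 [ 74  73  79  75  76  75  86 110 137 165 181 184 189 189 192 190 193 191
  190 185 183 164 146 120  91  72  69  72  70  69  71  70]
 [ 78  76  74  72  77  84 105 130 151 175 186 190 189 188 190 191 188 188
  186 177 165 150 135 109  78  65  68  77  74  74  75  71]
 [ 73  70  77  76  78  90 122 151 167 183 185 174 161 142 139 153 173 180
  182 172 163 140 117  87  67  69  73  73  74  75  74  72]
 [ 77  75  76  77  88 113 137 152 166 176 178 168 152 139 137 149 169 177
  174 164 146 132 107  75  64  71  73  70  71  74  70  74]]
```

>>> {"op": "play_rows", "data": {
  "steps": [
    [[0, 0, 0, 0.1226], [0, 0, 0, 0.1226], [0, 0, 0, 0.1226], [0, 0, 0, 0.1226], [0, 0, 0, 0.1226]]
  ]
}}

```text
time: 0.67
ee_pos: [0.1859, 0.5176, 0.2311]
tcp_rot: [-180.0, 0.0, 124.8]
wrist_force: [0.2, 0.2, -0.7]
opening: 0.0856
grasp_force: 0.0
```

>>> {"op": "play_rows", "data": {
  "steps": [
    [[0, 0, 0, 0.1226], [0, 0, 0, 0.1226], [0, 0, 0, 0.1226], [0, 0, 0, 0.1226], [0, 0, 0, 0.1226]]
  ]
}}

```text
time: 1.08
ee_pos: [0.1859, 0.5176, 0.2311]
tcp_rot: [-180.0, 0.0, 89.7]
wrist_force: [-0.2, -0.3, -0.5]
opening: 0.0856
grasp_force: 0.0
```

>>> {"op": "play_rows", "data": {
  "steps": [
    [[-0.038, 0.0124, 0, 0], [-0.038, 0.0124, 0, 0], [-0.038, 0.0124, 0, 0], [-0.038, 0.0124, 0, 0], [-0.038, 0.0124, 0, 0]]
  ],
  "gripper": 0.07
}}

```text
time: 1.5
ee_pos: [0.2479, 0.3259, 0.2311]
tcp_rot: [180.0, 0.0, 90.0]
wrist_force: [0.5, -0.6, -0.0]
opening: 0.0703
grasp_force: 0.0
```

>>> {"op": "play_rows", "data": {
  "steps": [
    [[-0.038, 0.0124, 0, 0], [-0.038, 0.0124, 0, 0], [-0.038, 0.0124, 0, 0], [-0.038, 0.0124, 0, 0], [-0.038, 0.0124, 0, 0]]
  ]
}}

```text
time: 1.92
ee_pos: [0.3098, 0.1359, 0.2315]
tcp_rot: [179.9, -0.0, 90.0]
wrist_force: [2.0, 0.1, 0.1]
opening: 0.0698
grasp_force: 0.0
```

>>> {"op": "play_rows", "data": {
  "steps": [
    [[-0.038, 0.0124, 0, 0], [-0.038, 0.0124, 0, 0], [-0.038, 0.0124, 0, 0], [-0.038, 0.0124, 0, 0], [-0.038, 0.0124, 0, 0]]
  ]
}}

```text
time: 2.33
ee_pos: [0.3719, -0.0546, 0.2315]
tcp_rot: [179.9, 0.0, 90.0]
wrist_force: [0.9, 1.0, 0.2]
opening: 0.0702
grasp_force: 0.0
```

>>> {"op": "play_rows", "data": {
  "steps": [
    [[-0.038, 0.0124, 0, 0], [-0.038, 0.0124, 0, 0], [-0.038, 0.0124, 0, 0], [-0.038, 0.0124, 0, 0], [-0.038, 0.0124, 0, 0]]
  ]
}}

```text
time: 2.75
ee_pos: [0.4339, -0.2447, 0.2312]
tcp_rot: [180.0, 0.0, 90.0]
wrist_force: [0.4, 1.5, 0.2]
opening: 0.0699
grasp_force: 0.0
```

>>> {"op": "play_rows", "data": {
  "steps": [
    [[-0.038, 0.0124, 0, 0], [-0.038, 0.0124, 0, 0], [-0.038, 0.0124, 0, 0], [-0.038, 0.0124, 0, 0], [-0.038, 0.0124, 0, 0]]
  ]
}}

```text
time: 3.17
ee_pos: [0.496, -0.4344, 0.2309]
tcp_rot: [180.0, -0.0, 90.0]
wrist_force: [0.8, 0.4, 0.9]
opening: 0.07
grasp_force: 0.0
```

>>> {"op": "play_rows", "data": {
  "steps": [
    [[-0.002, 0, 0.037, 0], [-0.002, 0, 0.037, 0], [-0.002, 0, 0.037, 0], [-0.001, 0, 0.037, 0], [-0.001, 0, 0.037, 0]]
  ]
}}

```text
time: 3.58
ee_pos: [0.4956, -0.4404, 0.0441]
tcp_rot: [-180.0, -0.0, 90.0]
wrist_force: [-0.1, -0.2, -0.0]
opening: 0.0699
grasp_force: 0.0
```

>>> {"op": "play_rows", "data": {
  "steps": [
    [[0, 0, 0, 0], [0, 0, 0, 0], [0, 0, 0, 0], [0, 0, 0, 0], [0, 0, 0, 0]]
  ]
}}

```text
time: 4.0
ee_pos: [0.4971, -0.4413, 0.0494]
tcp_rot: [179.8, 0.2, 90.0]
wrist_force: [0.8, -0.2, 0.4]
opening: 0.0698
grasp_force: 0.0
```

```bash
python3 - <<'E'
from h import *
c=bot.camera("top"); cv2.imwrite("pics/t2.png",np.hstack([cv2.resize(c["img"][190:330,420:560],None,fx=2.8,fy=2.8,interpolation=cv2.INTER_CUBIC),cv2.resize(bot.camera("side")["img"][340:480,360:500],None,fx=2.8,fy=2.8)]))
print("shaper",onz(c,408.45,216.1,.045)); print(bot.get_obs()["q"])
E
```

```text
shaper [ 0.61149841 -0.23752515]
[-4.16017592e+01  2.06803942e+01  8.36707449e+00  7.75198976e+01
  4.19342485e-04  4.83950152e+01]
```

View pics/t2.png

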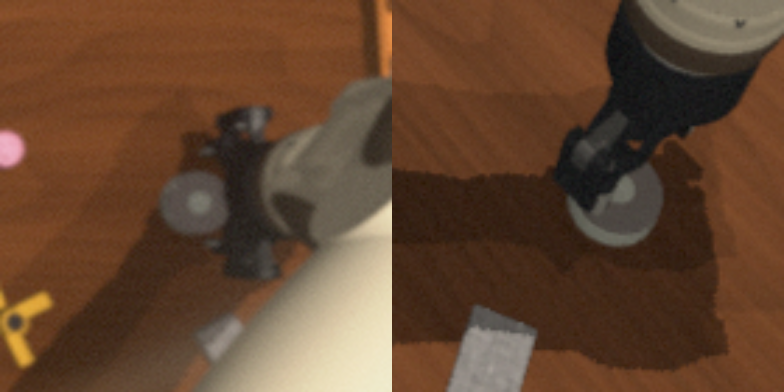

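The crops show the fingers straddling the puck (its dot is at about (491,262) in the top view), so I'm descending.

>>> {"op": "play_rows", "data": {
  "steps": [
    [[0, 0, 0.012, 0], [0, 0, 0.012, 0], [0, 0, 0.01, 0], [0, 0, 0.007, 0], [0, 0, 0.003, 0]]
  ]
}}

```text
time: 4.52
ee_pos: [0.495, -0.4396, -0.0003]
tcp_rot: [-179.9, -0.1, 90.0]
wrist_force: [0.4, 0.3, -0.5]
opening: 0.0704
grasp_force: 0.0
```

>>> {"op": "play_rows", "data": {
  "steps": [
    [[0, 0, 0, 0], [0, 0, 0, 0], [0, 0, 0, 0], [0, 0, 0, 0], [0, 0, 0, 0]]
  ]
}}

```text
time: 4.93
ee_pos: [0.4962, -0.4406, 0.0029]
tcp_rot: [180.0, 0.0, 90.0]
wrist_force: [0.6, 1.2, -0.2]
opening: 0.0703
grasp_force: 0.0
```

>>> {"op": "play_rows", "data": {
  "steps": [
    [[-0.001, 0, 0.002, 0], [0, 0, 0, 0], [0, 0, 0, 0], [0, 0, 0, 0], [0, 0, 0, 0]]
  ]
}}

```text
time: 5.35
ee_pos: [0.4959, -0.4414, 0.0003]
tcp_rot: [180.0, 0.0, 90.0]
wrist_force: [-0.3, 0.1, 1.2]
opening: 0.0695
grasp_force: 0.0
```

>>> {"op": "play_rows", "data": {
  "steps": [
    [[0, 0, 0, 0], [0, 0, 0, 0], [0, 0, 0, 0], [0, 0, 0, 0], [0, 0, 0, 0]]
  ],
  "gripper": 0.04,
  "squeeze": 40
}}

```text
time: 5.77
ee_pos: [0.496, -0.4414, 0.0006]
tcp_rot: [180.0, 0.0, 90.0]
wrist_force: [-0.4, -0.2, 3.9]
opening: 0.0547
grasp_force: 43.3
```

>>> {"op": "play_rows", "data": {
  "steps": [
    [[0, 0, 0, 0], [0, 0, 0, 0], [0, 0, 0, 0], [0, 0, 0, 0], [0, 0, 0, 0]]
  ]
}}

```text
time: 6.18
ee_pos: [0.496, -0.4415, 0.0006]
tcp_rot: [180.0, 0.0, 90.0]
wrist_force: [-1.1, 0.2, 6.3]
opening: 0.0549
grasp_force: 43.4
```

>>> {"op": "play_rows", "data": {
  "steps": [
    [[0, 0, -0.014, 0], [0, 0, -0.03, 0], [0, 0, -0.036, 0], [0, 0, -0.036, 0], [0, 0, -0.024, 0]]
  ]
}}

```text
time: 6.6
ee_pos: [0.4961, -0.4414, 0.1429]
tcp_rot: [179.9, 0.0, 90.0]
wrist_force: [0.8, -1.4, -3.2]
opening: 0.0545
grasp_force: 43.8
```

>>> {"op": "play_rows", "data": {
  "steps": [
    [[0.02, 0.0042, 0, 0], [0.0359, 0.0074, 0, 0], [0.0359, 0.0074, 0, 0], [0.0359, 0.0074, 0, 0], [0.0359, 0.0074, 0, 0]]
  ]
}}

```text
time: 7.02
ee_pos: [0.5293, -0.2761, 0.139]
tcp_rot: [-179.9, -0.1, 90.0]
wrist_force: [0.7, -0.1, -3.4]
opening: 0.0547
grasp_force: 43.7
```

>>> {"op": "play_rows", "data": {
  "steps": [
    [[0.0359, 0.0074, 0, 0], [0.0359, 0.0074, 0, 0], [0.0359, 0.0074, 0, 0], [0.0359, 0.0074, 0, 0], [0.0359, 0.0074, 0, 0]]
  ]
}}

```text
time: 7.43
ee_pos: [0.5663, -0.0964, 0.1393]
tcp_rot: [-179.9, -0.0, 90.0]
wrist_force: [1.0, 0.1, -3.7]
opening: 0.0541
grasp_force: 43.7
```

>>> {"op": "play_rows", "data": {
  "steps": [
    [[0.0359, 0.0074, 0, 0], [0.0359, 0.0074, 0, 0], [0.0359, 0.0074, 0, 0], [0.0359, 0.0074, 0, 0], [0.0359, 0.0074, 0, 0]]
  ]
}}

```text
time: 7.85
ee_pos: [0.6033, 0.0831, 0.1392]
tcp_rot: [-179.9, 0.0, 90.0]
wrist_force: [-0.2, 0.1, -3.6]
opening: 0.0551
grasp_force: 43.7
```

>>> {"op": "play_rows", "data": {
  "steps": [
    [[0.0359, 0.0074, 0, 0], [0.0359, 0.0074, 0, 0], [0.0359, 0.0074, 0, 0], [0.02, 0.0041, 0, 0], [0, 0, 0, 0]]
  ]
}}

```text
time: 8.27
ee_pos: [0.6296, 0.2133, 0.1381]
tcp_rot: [-179.9, -0.0, 90.2]
wrist_force: [0.0, -0.1, -4.1]
opening: 0.0546
grasp_force: 43.8
```

>>> {"op": "play_rows", "data": {
  "steps": [
    [[0, 0, 0, 0], [0, 0, 0, 0], [0, 0, 0, 0], [0, 0, 0, 0], [0, 0, 0, 0]]
  ]
}}

```text
time: 8.68
ee_pos: [0.6301, 0.208, 0.1405]
tcp_rot: [180.0, -0.0, 89.9]
wrist_force: [-0.5, 0.6, -4.0]
opening: 0.0547
grasp_force: 43.8
```

>>> {"op": "play_rows", "data": {
  "steps": [
    [[0.001, 0, 0.03, 0], [0, 0, 0.036, 0], [0, 0, 0.034, 0], [0, 0, 0.02, 0], [0, 0, 0.008, 0]]
  ]
}}

```text
time: 9.1
ee_pos: [0.6279, 0.2086, 0.0082]
tcp_rot: [-179.7, 0.1, 90.0]
wrist_force: [-0.8, -0.3, -4.3]
opening: 0.0544
grasp_force: 43.6
```

>>> {"op": "play_rows", "data": {
  "steps": [
    [[0, 0, 0, 0], [0, 0, 0, 0], [0, 0, 0, 0], [0, 0, 0, 0], [0, 0, 0, 0]]
  ]
}}

```text
time: 9.52
ee_pos: [0.6309, 0.2102, 0.0141]
tcp_rot: [179.9, -0.0, 90.0]
wrist_force: [0.0, -0.8, -3.4]
opening: 0.0549
grasp_force: 43.6
```

```bash
python3 - <<'E'
from h import *
c=bot.camera("top");s=bot.camera("side"); cv2.imwrite("pics/t3.png",np.hstack([cv2.resize(c["img"][150:290,160:300],None,fx=2.8,fy=2.8,interpolation=cv2.INTER_CUBIC),cv2.resize(s["img"][120:260,215:355],None,fx=2.8,fy=2.8)]))
print(bot.get_obs()["ee_pos"])
E
```

```text
[0.63047846 0.21010814 0.01329226]
```

View pics/t3.png

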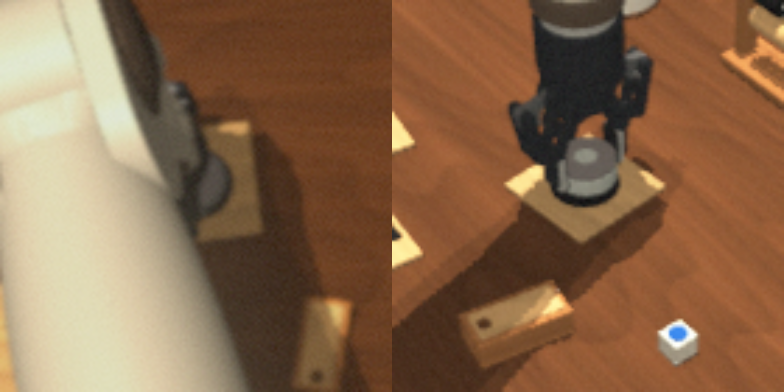

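The puck hangs over its disc: in the side crop the black shows around it, slightly more at the lower left. I'm lowering it gently.

>>> {"op": "play_rows", "data": {
  "steps": [
    [[0, 0, 0.002, 0], [0, 0, 0.002, 0], [0, 0, 0.001, 0], [0, 0, 0.001, 0], [0, 0, 0, 0]]
  ]
}}

```text
time: 10.03
ee_pos: [0.6299, 0.2099, 0.0067]
tcp_rot: [-180.0, -0.0, 90.0]
wrist_force: [-3.1, -0.9, 1.3]
opening: 0.0546
grasp_force: 44.3
```

>>> {"op": "play_rows", "data": {
  "steps": [
    [[0, 0, 0.0005, 0], [0, 0, 0, 0], [0, 0, 0.0005, 0], [0, 0, 0, 0], [0, 0, 0, 0]]
  ]
}}

```text
time: 10.45
ee_pos: [0.63, 0.2099, 0.0066]
tcp_rot: [180.0, -0.0, 90.0]
wrist_force: [-6.1, -2.2, 8.3]
opening: 0.0547
grasp_force: 45.1
```

>>> {"op": "play_rows", "data": {
  "steps": [
    [[0, 0, 0, 0], [0, 0, 0, 0], [0, 0, 0, 0], [0, 0, 0, 0], [0, 0, -0.005, 0]]
  ],
  "gripper": 0.07
}}

```text
time: 10.87
ee_pos: [0.6295, 0.2098, 0.0092]
tcp_rot: [-179.9, 0.0, 90.0]
wrist_force: [0.2, 0.3, 0.5]
opening: 0.0701
grasp_force: 0.0
```

>>> {"op": "play_rows", "data": {
  "steps": [
    [[0, 0, -0.012, 0], [0, 0, -0.03, 0], [0, 0, -0.036, 0], [0, 0, -0.036, 0], [0, 0, -0.02, 0]]
  ]
}}

```text
time: 11.28
ee_pos: [0.6309, 0.2102, 0.1503]
tcp_rot: [179.7, -0.1, 90.0]
wrist_force: [1.7, 0.1, 1.2]
opening: 0.0699
grasp_force: 0.0
```

>>> {"op": "play_rows", "data": {
  "steps": [
    [[-0.02, -0.0012, 0, 0], [-0.0315, -0.0012, 0, 0], [-0.0315, -0.0012, 0, 0], [-0.0315, -0.0012, 0, 0], [-0.0315, -0.0012, 0, 0]]
  ],
  "gripper": 0.05
}}

```text
time: 11.7
ee_pos: [0.6239, 0.0627, 0.1457]
tcp_rot: [179.9, -0.0, 90.0]
wrist_force: [0.3, 0.4, -0.7]
opening: 0.0503
grasp_force: 0.0
```

>>> {"op": "play_rows", "data": {
  "steps": [
    [[-0.0315, -0.0012, 0, 0], [-0.0315, -0.0012, 0, 0], [-0.0315, -0.0012, 0, 0], [-0.0315, -0.0012, 0, 0], [-0.0315, -0.0012, 0, 0]]
  ]
}}

```text
time: 12.12
ee_pos: [0.6179, -0.0951, 0.1458]
tcp_rot: [179.9, 0.0, 90.0]
wrist_force: [1.1, -0.1, -0.1]
opening: 0.0502
grasp_force: 0.0
```

>>> {"op": "play_rows", "data": {
  "steps": [
    [[-0.0315, -0.0012, 0, 0], [-0.0315, -0.0012, 0, 0], [-0.0315, -0.0012, 0, 0], [-0.0315, -0.0012, 0, 0], [-0.018, -0.0012, 0, 0]]
  ]
}}

```text
time: 12.53
ee_pos: [0.6117, -0.2407, 0.1455]
tcp_rot: [179.9, 0.1, 89.9]
wrist_force: [0.6, -0.9, -0.1]
opening: 0.0497
grasp_force: 0.0
```

>>> {"op": "play_rows", "data": {
  "steps": [
    [[0, 0, 0, 0.122], [0, 0, 0, 0.122], [0, 0, 0, 0.122], [0, 0, 0, 0.122], [0, 0, 0, 0.122]]
  ]
}}

```text
time: 12.95
ee_pos: [0.6121, -0.2378, 0.1456]
tcp_rot: [179.9, -0.0, 54.7]
wrist_force: [-0.2, 0.4, 0.8]
opening: 0.0498
grasp_force: 0.0
```

>>> {"op": "play_rows", "data": {
  "steps": [
    [[0, 0, 0, 0], [0, 0, 0, 0], [0, 0, 0, 0], [0, 0, 0, 0], [0, 0, 0, 0]]
  ]
}}

```text
time: 13.37
ee_pos: [0.612, -0.2375, 0.1445]
tcp_rot: [180.0, -0.0, 55.2]
wrist_force: [0.5, 0.1, -0.3]
opening: 0.0503
grasp_force: 0.0
```

```bash
cat >> h.py <<'E'
def blob(mask,x0,x1,y0,y1):
    m=np.zeros(mask.shape,np.uint8); m[y0:y1,x0:x1]=mask[y0:y1,x0:x1]
    cs,_=cv2.findContours(m,cv2.RETR_EXTERNAL,cv2.CHAIN_APPROX_NONE)
    return max(cs,key=cv2.contourArea)
def rep(c,n,k,z):
    M=cv2.moments(k); P=np.array([onz(c,*p,z) for p in k[:,0,:]])*1000
    (X,Y),WH,A=cv2.minAreaRect(P.astype(np.float32))
    print(n,"rect",np.round([X,Y],1),np.round(WH,1),round(A,1),"mom",np.round(onz(c,M["m10"]/M["m00"],M["m01"]/M["m00"],z)*1000,1))
E
python3 - <<'E'
from h import *
o=bot.get_obs(); print(o["ee_pos"],o["tcp_rot"],o["q"])
c=bot.camera("top");s=bot.camera("side"); cv2.imwrite("pics/t4.png",np.hstack([cv2.resize(c["img"][180:250,195:265],None,fx=5.6,fy=5.6,interpolation=cv2.INTER_CUBIC),cv2.resize(s["img"][230:370,335:475],None,fx=2.8,fy=2.8)]))
hsv=cv2.cvtColor(c["img"],cv2.COLOR_BGR2HSV)
rep(c,"puck",blob((hsv[...,1]<70)&(hsv[...,2]>70),210,252,195,237),.03)
E
```

```text
[ 0.61201386 -0.23753547  0.14449188] [ 1.79990991e+02 -3.79469843e-03  5.51583495e+01] [-2.12129609e+01  1.89796072e+01  1.68207298e+01  8.78314729e+01
  1.56503165e-03  1.03628690e+02]
puck rect [628.9 207.3] [55.8 54.8] 44.4 mom [628.4 207.5]
```

View pics/t4.png

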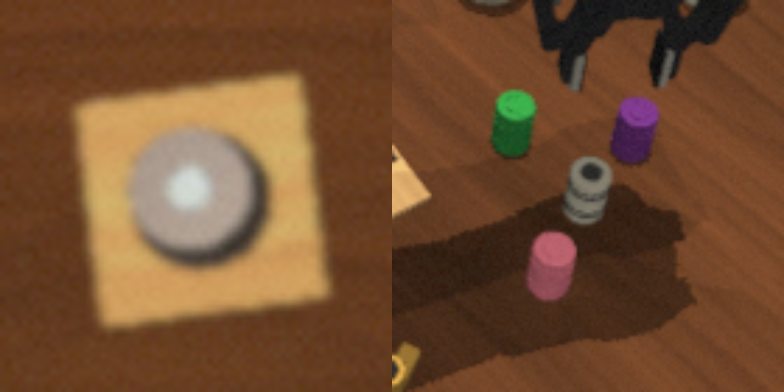

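The puck sits within its disc, about 2 mm off at most (top crop: centre (191,196) against board centre (202,200), less the expected lean). The fingers are over the silver shaper at (588,185) in the side crop. Next I descend.

>>> {"op": "play_rows", "data": {
  "steps": [
    [[0, 0, 0.02, 0], [0, 0, 0.035, 0], [0, 0, 0.035, 0], [0, 0, 0.025, 0], [0, 0, 0.012, 0]]
  ]
}}

```text
time: 13.88
ee_pos: [0.61, -0.2368, 0.0131]
tcp_rot: [-179.7, 0.1, 55.1]
wrist_force: [-0.8, -0.1, -0.6]
opening: 0.0495
grasp_force: 0.0
```

>>> {"op": "play_rows", "data": {
  "steps": [
    [[0, 0, 0.006, 0], [0, 0, 0.004, 0], [0, 0, 0, 0], [0, 0, 0, 0], [0, 0, 0, 0]]
  ]
}}

```text
time: 14.3
ee_pos: [0.6129, -0.2379, 0.0091]
tcp_rot: [179.9, -0.0, 55.1]
wrist_force: [0.1, -1.0, -1.0]
opening: 0.0498
grasp_force: 0.0
```

>>> {"op": "play_rows", "data": {
  "steps": [
    [[0, 0, 0, 0], [0, 0, 0, 0], [0, 0, 0, 0], [0, 0, 0, 0], [0, 0, 0, 0]]
  ],
  "gripper": 0.02,
  "squeeze": 30
}}

```text
time: 14.72
ee_pos: [0.6126, -0.2378, 0.0085]
tcp_rot: [179.9, -0.0, 55.0]
wrist_force: [0.3, 0.8, 6.2]
opening: 0.0294
grasp_force: 29.5
```

>>> {"op": "play_rows", "data": {
  "steps": [
    [[0, 0, 0, 0], [0, 0, 0, 0], [0, 0, 0, 0], [0, 0, 0, 0], [0, 0, 0, 0]]
  ]
}}

```text
time: 15.13
ee_pos: [0.6126, -0.2378, 0.0084]
tcp_rot: [179.9, -0.0, 55.1]
wrist_force: [-0.2, 0.3, 5.6]
opening: 0.0293
grasp_force: 29.5
```

```bash
python3 - <<'E'
from h import *
s=bot.camera("side"); I=s["img"]; c=bot.camera("top")
hsv=cv2.cvtColor(I,cv2.COLOR_BGR2HSV)
rep(s,"board side",blob(hsv[...,2]>150,250,320,160,215),.006)
rep(s,"board top",blob(cv2.cvtColor(c["img"],cv2.COLOR_BGR2HSV)[...,2]>150,199,263,184,248),.006)
cv2.imwrite("pics/t5.png",np.hstack([cv2.resize(I[150:220,250:320],None,fx=5.6,fy=5.6,interpolation=cv2.INTER_CUBIC),cv2.resize(I[230:370,335:475],None,fx=2.8,fy=2.8)]))
for p in([.629,.21,.03],[.629,.21,.006]): print(proj(s,p),proj(c,p))
E
```

```text
board side rect [626.5 208.7] [106.  105.1] 6.3 mom [624.4 206.3]
board top rect [464.6 201.8] [139.8  99.9] 63.3 mom [463.2 199.6]
[283.73747428 177.43135481] [228.41241562 213.95721548]
[284.13172382 184.62629627] [230.34392207 215.32482659]
```

View pics/t5.png

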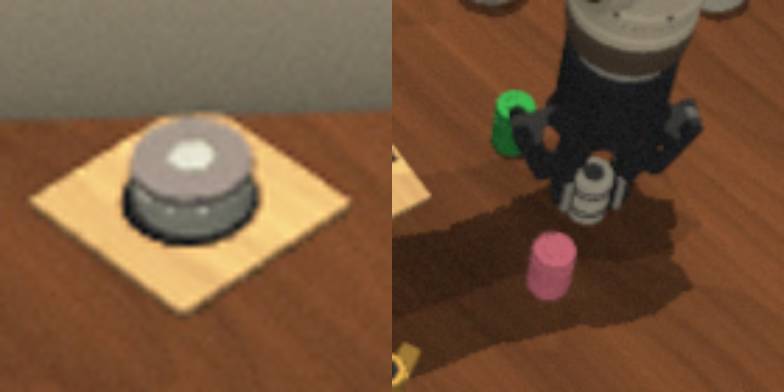

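The shaper is held (opening 29 mm) and the puck is still inside its outline. I'm lifting, turning back to yaw 90 and carrying the shaper to its board.

>>> {"op": "play_rows", "data": {
  "steps": [
    [[0, 0, -0.012, 0], [0, 0, -0.03, 0], [0, 0, -0.036, 0], [0, 0, -0.036, 0], [0, 0, -0.02, 0]]
  ]
}}

```text
time: 15.65
ee_pos: [0.6127, -0.2378, 0.1466]
tcp_rot: [179.7, -0.1, 55.1]
wrist_force: [0.5, 0.4, 0.3]
opening: 0.0294
grasp_force: 29.8
```

>>> {"op": "play_rows", "data": {
  "steps": [
    [[0, 0, 0, -0.122], [0, 0, 0, -0.122], [0, 0, 0, -0.122], [0, 0, 0, -0.122], [0, 0, 0, -0.122]]
  ]
}}

```text
time: 16.07
ee_pos: [0.6119, -0.2375, 0.142]
tcp_rot: [180.0, 0.0, 90.3]
wrist_force: [0.8, 0.3, -1.1]
opening: 0.0289
grasp_force: 29.7
```

>>> {"op": "play_rows", "data": {
  "steps": [
    [[0.02, -0.006, 0, 0], [0.0359, -0.0063, 0, 0], [0.0359, -0.0063, 0, 0], [0.0359, -0.0063, 0, 0], [0.0359, -0.0063, 0, 0]]
  ]
}}

```text
time: 16.48
ee_pos: [0.5801, -0.0726, 0.1419]
tcp_rot: [180.0, -0.0, 90.0]
wrist_force: [0.4, 0.1, -0.3]
opening: 0.0291
grasp_force: 29.8
```

>>> {"op": "play_rows", "data": {
  "steps": [
    [[0.0359, -0.0063, 0, 0], [0.0359, -0.0063, 0, 0], [0.0359, -0.0063, 0, 0], [0.0359, -0.0063, 0, 0], [0.0359, -0.0063, 0, 0]]
  ]
}}

```text
time: 16.9
ee_pos: [0.5486, 0.1072, 0.1421]
tcp_rot: [180.0, -0.0, 90.0]
wrist_force: [0.5, -0.3, -0.9]
opening: 0.0293
grasp_force: 29.8
```

>>> {"op": "play_rows", "data": {
  "steps": [
    [[0.0359, -0.0063, 0, 0], [0.0359, -0.0063, 0, 0], [0.0359, -0.0063, 0, 0], [0.0359, -0.0063, 0, 0], [0.0359, -0.0063, 0, 0]]
  ]
}}

```text
time: 17.32
ee_pos: [0.5171, 0.2867, 0.1421]
tcp_rot: [180.0, -0.0, 90.0]
wrist_force: [0.4, -0.2, -1.0]
opening: 0.0293
grasp_force: 29.8
```

>>> {"op": "play_rows", "data": {
  "steps": [
    [[0.0359, -0.0063, 0, 0], [0.0359, -0.0063, 0, 0], [0.0359, -0.0063, 0, 0], [0.02, -0.006, 0, 0], [0, 0, 0, 0]]
  ]
}}

```text
time: 17.73
ee_pos: [0.4912, 0.4165, 0.1412]
tcp_rot: [-180.0, -0.0, 90.2]
wrist_force: [0.6, -0.7, -0.6]
opening: 0.0291
grasp_force: 29.8
```

>>> {"op": "play_rows", "data": {
  "steps": [
    [[0, 0, 0, 0], [0, 0, 0, 0], [0, 0, 0, 0], [0, 0, 0, 0], [0, 0, 0, 0]]
  ]
}}

```text
time: 18.15
ee_pos: [0.4933, 0.4118, 0.1416]
tcp_rot: [180.0, -0.0, 89.9]
wrist_force: [0.1, -0.5, -1.0]
opening: 0.0292
grasp_force: 29.8
```

>>> {"op": "play_rows", "data": {
  "steps": [
    [[0, 0.0005, 0.02, 0], [0, 0, 0.036, 0], [0, 0, 0.034, 0], [0, 0, 0.022, 0], [0, 0, 0.008, 0]]
  ]
}}

```text
time: 18.57
ee_pos: [0.492, 0.4107, 0.0171]
tcp_rot: [-179.8, 0.2, 90.0]
wrist_force: [0.5, -0.4, -1.1]
opening: 0.0289
grasp_force: 29.8
```

>>> {"op": "play_rows", "data": {
  "steps": [
    [[0, 0, 0.002, 0], [0, 0, 0, 0], [0, 0, 0, 0], [0, 0, 0, 0], [0, 0, 0, 0]]
  ]
}}

```text
time: 18.98
ee_pos: [0.4941, 0.4133, 0.0211]
tcp_rot: [179.9, -0.1, 90.0]
wrist_force: [1.0, -1.0, -0.7]
opening: 0.0297
grasp_force: 29.8
```

>>> {"op": "play_rows", "data": {
  "steps": [
    [[0, 0, 0.001, 0], [0, 0, 0.001, 0], [0, 0, 0.001, 0], [0, 0, 0, 0], [0, 0, 0, 0]]
  ]
}}

```text
time: 19.4
ee_pos: [0.4933, 0.4127, 0.0161]
tcp_rot: [-180.0, 0.0, 90.0]
wrist_force: [-0.3, -0.1, -0.3]
opening: 0.0289
grasp_force: 29.8
```

>>> {"op": "play_rows", "data": {
  "steps": [
    [[0, 0, 0.001, 0], [0, 0, 0.001, 0], [0, 0, 0.0005, 0], [0, 0, 0, 0], [0, 0, 0, 0]]
  ]
}}

```text
time: 19.82
ee_pos: [0.4935, 0.4128, 0.0145]
tcp_rot: [180.0, -0.0, 90.0]
wrist_force: [-3.0, -1.6, 6.7]
opening: 0.0292
grasp_force: 30.4
```

>>> {"op": "play_rows", "data": {
  "steps": [
    [[0, 0, 0, 0], [0, 0, 0, 0], [0, 0, 0, 0], [0, 0, 0, 0], [0, 0, 0, 0]]
  ],
  "gripper": 0.05
}}

```text
time: 20.23
ee_pos: [0.4934, 0.4127, 0.0136]
tcp_rot: [-180.0, 0.0, 90.0]
wrist_force: [0.5, -0.2, 0.1]
opening: 0.05
grasp_force: 0.0
```

>>> {"op": "play_rows", "data": {
  "steps": [
    [[0, 0, -0.012, 0], [0, 0, -0.03, 0], [0, 0, -0.036, 0], [0, 0, -0.036, 0], [0, 0, -0.02, 0]]
  ]
}}

```text
time: 20.65
ee_pos: [0.4941, 0.4133, 0.1534]
tcp_rot: [179.8, -0.2, 90.0]
wrist_force: [1.2, 0.9, 0.5]
opening: 0.0498
grasp_force: 0.0
```

>>> {"op": "play_rows", "data": {
  "steps": [
    [[-0.02, -0.001, 0, 0], [-0.036, -0.0015, 0, 0], [-0.036, -0.0015, 0, 0], [-0.036, -0.0015, 0, 0], [-0.036, -0.0015, 0, 0]]
  ],
  "gripper": 0.065
}}

```text
time: 21.07
ee_pos: [0.486, 0.2473, 0.1488]
tcp_rot: [180.0, -0.0, 90.0]
wrist_force: [0.8, -0.2, -0.6]
opening: 0.0648
grasp_force: 0.0
```

>>> {"op": "play_rows", "data": {
  "steps": [
    [[-0.036, -0.0015, 0, 0], [-0.036, -0.0015, 0, 0], [-0.036, -0.0015, 0, 0], [-0.028, -0.001, 0, 0], [-0.013, -0.001, 0, 0]]
  ]
}}

```text
time: 21.48
ee_pos: [0.4796, 0.0969, 0.1491]
tcp_rot: [179.9, 0.0, 89.9]
wrist_force: [0.5, 0.4, 0.1]
opening: 0.0649
grasp_force: 0.0
```

>>> {"op": "play_rows", "data": {
  "steps": [
    [[0, 0, 0, -0.118], [0, 0, 0, -0.118], [0, 0, 0, -0.118], [0, 0, 0, -0.118], [0, 0, 0, -0.118]]
  ]
}}

```text
time: 21.9
ee_pos: [0.48, 0.0996, 0.1489]
tcp_rot: [179.9, 0.0, 124.1]
wrist_force: [-0.1, -0.8, -0.5]
opening: 0.065
grasp_force: 0.0
```

>>> {"op": "play_rows", "data": {
  "steps": [
    [[0, 0, 0, -0.118], [0, 0, 0, -0.118], [0, 0, 0, -0.118], [0, 0, 0, -0.118], [0, 0, 0, -0.118]]
  ]
}}

```text
time: 22.32
ee_pos: [0.48, 0.0997, 0.1489]
tcp_rot: [180.0, 0.0, 157.9]
wrist_force: [0.7, -0.3, 0.7]
opening: 0.0653
grasp_force: 0.0
```

>>> {"op": "play_rows", "data": {
  "steps": [
    [[0, 0, 0, -0.118], [0, 0, 0, -0.118], [0, 0, 0, 0], [0, 0, 0, 0], [0, 0, 0, 0]]
  ]
}}

```text
time: 22.73
ee_pos: [0.48, 0.0997, 0.1483]
tcp_rot: [180.0, 0.0, 170.9]
wrist_force: [1.5, 0.2, 0.6]
opening: 0.0648
grasp_force: 0.0
```

```bash
python3 - <<'E'
from h import *
o=bot.get_obs(); print(o["ee_pos"],o["tcp_rot"],o["q"])
c=bot.camera("top");s=bot.camera("side"); C=c["img"];S=s["img"]
z=lambda I,x,y,h:cv2.resize(I[y-h:y+h,x-h:x+h],(390,390),interpolation=cv2.INTER_CUBIC)
cv2.imwrite("pics/t6.png",np.hstack([z(S,197,165,35),z(S,260,235,50)]))
hsv=cv2.cvtColor(S,cv2.COLOR_BGR2HSV)
for p in([.4926,.413,.006],[.4926,.413,.051]): print(proj(s,p),proj(c,p))
# box corners in side view
k=blob((hsv[...,2]>95)&(hsv[...,1]>60),232,286,215,252)
print("hull",cv2.approxPolyDP(cv2.convexHull(k),2.5,True)[:,0].tolist())
P=[proj(s,[.4794+a*.042*np.cos(-.157)-b*.021*np.sin(-.157),.1005+a*.042*np.sin(-.157)+b*.021*np.cos(-.157),.028]) for a,b in((1,1),(1,-1),(-1,-1),(-1,1))]
print("pred top corners",np.round(P,1).tolist())
E
```

```text
[0.47995292 0.09971906 0.14828741] [1.79989632e+02 2.90821450e-02 1.70904748e+02] [ 1.17376445e+01 -4.10615154e+00 -8.24460597e+00  8.58306775e+01
 -6.52795471e-04  2.08328932e+01]
[197.15755723 165.20543895] [150.4892709  270.44445355]
[194.17957727 151.53791806] [143.59189848 269.99614582]
hull [[285, 215], [285, 244], [232, 251], [232, 215]]
pred top corners [[271.2, 217.5], [279.2, 229.0], [245.3, 242.2], [237.8, 230.2]]
```

View pics/t6.png

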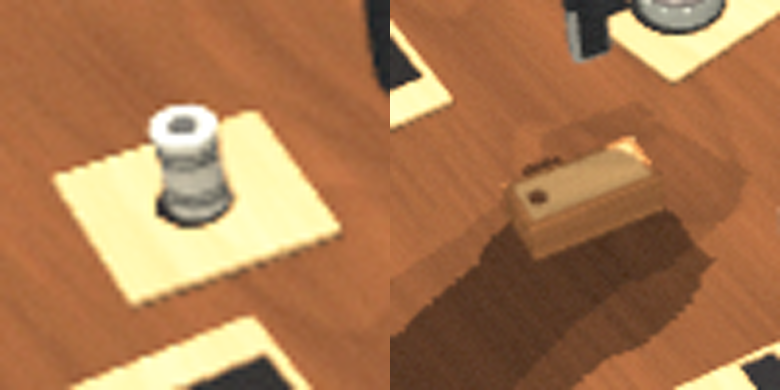

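The shaper stands in its disc (side crop top at (183,124), 1 px from the expected place). The box corners agree with the prediction, so I descend on the box.

>>> {"op": "play_rows", "data": {
  "steps": [
    [[0, 0, 0.02, 0], [0, 0, 0.036, 0], [0, 0, 0.036, 0], [0, 0, 0.028, 0], [0, 0, 0.014, 0]]
  ]
}}

```text
time: 23.25
ee_pos: [0.4778, 0.0993, 0.01]
tcp_rot: [-179.9, -0.2, 171.0]
wrist_force: [-0.3, 0.5, 0.5]
opening: 0.065
grasp_force: 0.0
```

>>> {"op": "play_rows", "data": {
  "steps": [
    [[0, 0, 0.007, 0], [0, 0, 0.004, 0], [0, 0, 0, 0], [0, 0, 0, 0], [0, 0, 0, 0]]
  ]
}}

```text
time: 23.67
ee_pos: [0.4808, 0.0999, 0.0041]
tcp_rot: [180.0, 0.1, 171.1]
wrist_force: [0.6, -0.2, -0.6]
opening: 0.0647
grasp_force: 0.0
```

>>> {"op": "play_rows", "data": {
  "steps": [
    [[0, 0, 0, 0], [0, 0, 0, 0], [0, 0, 0, 0], [0, 0, 0, 0], [0, 0, 0, 0]]
  ],
  "gripper": 0.03,
  "squeeze": 30
}}

```text
time: 24.08
ee_pos: [0.4805, 0.0998, 0.0037]
tcp_rot: [180.0, 0.1, 171.1]
wrist_force: [-1.0, -0.7, 5.9]
opening: 0.0414
grasp_force: 31.8
```

>>> {"op": "play_rows", "data": {
  "steps": [
    [[0, 0, 0, 0], [0, 0, 0, 0], [0, 0, 0, 0], [0, 0, 0, 0], [0, 0, 0, 0]]
  ]
}}

```text
time: 24.5
ee_pos: [0.4805, 0.0998, 0.0037]
tcp_rot: [180.0, 0.1, 171.1]
wrist_force: [-1.5, -0.9, 5.2]
opening: 0.0414
grasp_force: 31.8
```

>>> {"op": "play_rows", "data": {
  "steps": [
    [[0, 0, -0.012, 0], [0, 0, -0.03, 0], [0, 0, -0.03, 0], [0, 0, -0.02, 0], [0, 0, -0.008, 0]]
  ]
}}

```text
time: 24.92
ee_pos: [0.4811, 0.1, 0.1066]
tcp_rot: [179.9, 0.2, 171.1]
wrist_force: [0.0, -0.1, -1.0]
opening: 0.0413
grasp_force: 31.0
```

>>> {"op": "play_rows", "data": {
  "steps": [
    [[0, 0, 0, -0.077], [0, 0, 0, 0], [0.005, 0.0116, 0, 0], [0.01, 0.023, 0, 0], [0.012, 0.0275, 0, 0]]
  ]
}}

```text
time: 25.33
ee_pos: [0.4572, 0.1634, 0.1017]
tcp_rot: [-179.9, -0.1, 175.3]
wrist_force: [0.6, 0.1, -1.3]
opening: 0.0415
grasp_force: 31.0
```

>>> {"op": "play_rows", "data": {
  "steps": [
    [[0.013, 0.03, 0, 0], [0.013, 0.03, 0, 0], [0.012, 0.0275, 0, 0], [0.0076, 0.0174, 0, 0], [0.003, 0.0066, 0, 0]]
  ]
}}

```text
time: 25.75
ee_pos: [0.4165, 0.2806, 0.1016]
tcp_rot: [-180.0, -0.1, 175.6]
wrist_force: [-0.4, 0.1, -1.3]
opening: 0.0417
grasp_force: 31.0
```

>>> {"op": "play_rows", "data": {
  "steps": [
    [[0, 0, 0, 0], [0, 0, 0, 0], [0, 0, 0, 0], [0, 0, 0, 0], [0, 0, 0, 0]]
  ]
}}

```text
time: 26.17
ee_pos: [0.4184, 0.2778, 0.1028]
tcp_rot: [-180.0, 0.0, 175.4]
wrist_force: [-0.0, -0.6, -1.9]
opening: 0.0413
grasp_force: 31.0
```

>>> {"op": "play_rows", "data": {
  "steps": [
    [[0, 0.0007, 0.016, 0], [0, 0, 0.028, 0], [0, 0, 0.025, 0], [0, 0, 0.013, 0], [0, 0, 0.005, 0]]
  ]
}}

```text
time: 26.58
ee_pos: [0.4171, 0.278, 0.0133]
tcp_rot: [-179.9, -0.2, 175.5]
wrist_force: [-0.7, -0.6, -1.4]
opening: 0.0413
grasp_force: 30.9
```

>>> {"op": "play_rows", "data": {
  "steps": [
    [[0, 0, 0.001, 0], [0, 0, 0, 0], [0, 0, 0, 0], [0, 0, 0, 0], [0, 0, 0, 0]]
  ]
}}

```text
time: 27.0
ee_pos: [0.4186, 0.2797, 0.0158]
tcp_rot: [179.9, 0.1, 175.5]
wrist_force: [-0.4, -0.0, -0.1]
opening: 0.0416
grasp_force: 30.9
```

```bash
python3 - <<'E'
from h import *
o=bot.get_obs(); print(o["ee_pos"],o["tcp_rot"])
s=bot.camera("side"); S=s["img"]
z=lambda I,x,y,h:cv2.resize(I[y-h:y+h,x-h:x+h],(500,500),interpolation=cv2.INTER_CUBIC)
cv2.imwrite("pics/t7.png",z(S,197,200,40))
E
```

```text
[0.41863457 0.27969508 0.01578975] [1.79943027e+02 7.41721817e-02 1.75539049e+02]
```

View pics/t7.png

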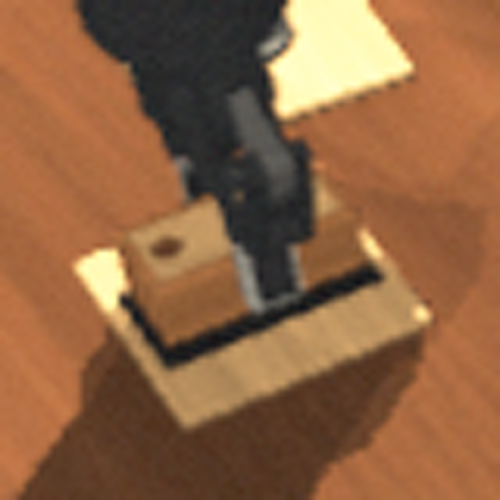

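The box lines up with its rectangle: black shows evenly along the two near sides, with about 6 mm still to go. I'm lowering, releasing, and going on to the rest head.

>>> {"op": "play_rows", "data": {
  "steps": [
    [[0, 0, 0.002, 0], [0, 0, 0.0015, 0], [0, 0, 0.001, 0], [0, 0, 0.001, 0], [0, 0, 0, 0]]
  ]
}}

```text
time: 27.47
ee_pos: [0.418, 0.2794, 0.0097]
tcp_rot: [180.0, 0.0, 175.5]
wrist_force: [-2.4, -1.7, 4.5]
opening: 0.0419
grasp_force: 31.7
```

>>> {"op": "play_rows", "data": {
  "steps": [
    [[0, 0, 0.0005, 0], [0, 0, 0.0005, 0], [0, 0, 0, 0], [0, 0, 0, 0], [0, 0, 0, 0]]
  ]
}}

```text
time: 27.88
ee_pos: [0.418, 0.2794, 0.0097]
tcp_rot: [180.0, 0.0, 175.5]
wrist_force: [-6.6, -3.5, 12.8]
opening: 0.0416
grasp_force: 32.8
```

>>> {"op": "play_rows", "data": {
  "steps": [
    [[0, 0, 0, 0], [0, 0, 0, 0], [0, 0, 0, 0], [0, 0, 0, 0], [0, 0, -0.005, 0]]
  ],
  "gripper": 0.06
}}

```text
time: 28.3
ee_pos: [0.4175, 0.279, 0.0124]
tcp_rot: [-179.9, -0.1, 175.5]
wrist_force: [-1.5, -0.0, 0.8]
opening: 0.06
grasp_force: 0.0
```

>>> {"op": "play_rows", "data": {
  "steps": [
    [[0, 0, -0.012, 0], [0, 0, -0.03, 0], [0, 0, -0.036, 0], [0, 0, -0.036, 0], [0, 0, -0.025, 0]]
  ]
}}

```text
time: 28.72
ee_pos: [0.4185, 0.2797, 0.1568]
tcp_rot: [179.9, 0.2, 175.5]
wrist_force: [-0.1, 1.2, 0.7]
opening: 0.06
grasp_force: 0.0
```

>>> {"op": "play_rows", "data": {
  "steps": [
    [[0, 0, 0, 0.1173], [0, 0, 0, 0.1173], [0, 0, 0, 0.1173], [0, 0, 0, 0.1173], [0, 0, 0, 0.1173]]
  ]
}}

```text
time: 29.13
ee_pos: [0.4182, 0.2794, 0.1536]
tcp_rot: [179.9, 0.0, 141.6]
wrist_force: [-0.6, 0.3, 0.1]
opening: 0.0598
grasp_force: 0.0
```

>>> {"op": "play_rows", "data": {
  "steps": [
    [[0, 0, 0, 0.1173], [0, 0, 0, 0.1173], [0, 0, 0, 0.1173], [0, 0, 0, 0.1173], [-0.0162, -0.0084, 0, 0]]
  ]
}}

```text
time: 29.55
ee_pos: [0.4175, 0.2626, 0.1532]
tcp_rot: [179.9, -0.0, 114.7]
wrist_force: [-0.0, -0.1, 0.1]
opening: 0.0599
grasp_force: 0.0
```

>>> {"op": "play_rows", "data": {
  "steps": [
    [[-0.0324, -0.0168, 0, 0], [-0.0324, -0.0168, 0, 0], [-0.0324, -0.0168, 0, 0], [-0.0324, -0.0168, 0, 0], [-0.0324, -0.0168, 0, 0]]
  ]
}}

```text
time: 29.97
ee_pos: [0.4095, 0.0774, 0.1536]
tcp_rot: [179.9, 0.0, 115.1]
wrist_force: [2.0, 0.2, 0.1]
opening: 0.0598
grasp_force: 0.0
```

>>> {"op": "play_rows", "data": {
  "steps": [
    [[-0.0324, -0.0168, 0, 0], [-0.0324, -0.0168, 0, 0], [-0.0324, -0.0168, 0, 0], [-0.0324, -0.0168, 0, 0], [-0.0324, -0.0168, 0, 0]]
  ]
}}

```text
time: 30.38
ee_pos: [0.402, -0.1053, 0.1537]
tcp_rot: [179.9, 0.1, 115.1]
wrist_force: [0.4, 0.6, 0.0]
opening: 0.0603
grasp_force: 0.0
```

>>> {"op": "play_rows", "data": {
  "steps": [
    [[-0.0324, -0.0168, 0, 0], [-0.0324, -0.0168, 0, 0], [-0.0324, -0.0168, 0, 0], [-0.0324, -0.0168, 0, 0], [-0.0162, -0.0084, 0, 0]]
  ]
}}

```text
time: 30.8
ee_pos: [0.3951, -0.271, 0.1533]
tcp_rot: [180.0, 0.1, 114.9]
wrist_force: [0.1, 0.2, -0.1]
opening: 0.0597
grasp_force: 0.0
```

>>> {"op": "play_rows", "data": {
  "steps": [
    [[0, 0, 0, 0], [0, 0, 0, 0], [0, 0, 0, 0], [0, 0, 0, 0], [0, 0, 0, 0]]
  ]
}}

```text
time: 31.22
ee_pos: [0.3959, -0.2667, 0.1527]
tcp_rot: [180.0, 0.0, 115.1]
wrist_force: [0.1, -0.2, -0.0]
opening: 0.0601
grasp_force: 0.0
```

```bash
python3 - <<'E'
from h import *
o=bot.get_obs(); print(o["ee_pos"],o["tcp_rot"],o["q"])
s=bot.camera("side"); S=s["img"]; c=bot.camera("top"); C=c["img"]
z=lambda I,x,y,h:cv2.resize(I[y-h:y+h,x-h:x+h],(390,390),interpolation=cv2.INTER_CUBIC)
cv2.imwrite("pics/t8.png",np.hstack([z(S,333,370,50),z(C,203,299,35)]))
print("side px of socket top/bottom", proj(s,[.3948,-.2679,.048]),proj(s,[.3948,-.2679,.01]))
hsv=cv2.cvtColor(C,cv2.COLOR_BGR2HSV)
print("box pad",proj(c,[.4174,.2788,.006]),proj(c,[.4174,.2788,.034]))
E
```

```text
[ 0.39585055 -0.26671871  0.15270779] [1.79981100e+02 2.31532993e-02 1.15139725e+02] [-3.39741416e+01 -5.86632954e+00 -9.39419409e+00  8.64425634e+01
  4.33468020e-03  3.08861308e+01]
side px of socket top/bottom [333.31831826 360.96526704] [332.66541791 371.07000938]
box pad [203.33158769 299.22858457] [200.37068964 299.65747892]
```

View pics/t8.png

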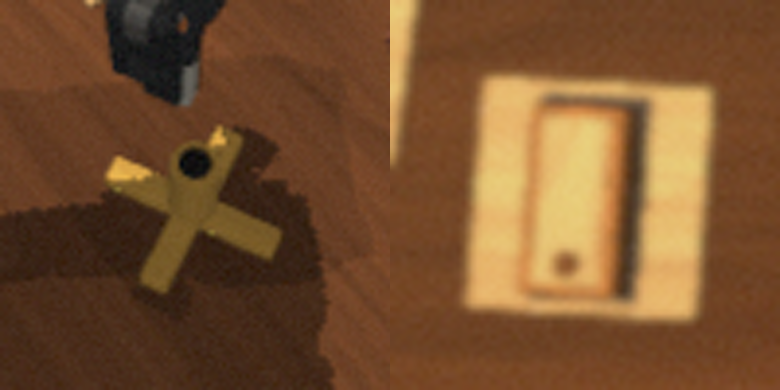

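Box: its top in the crop sits at about (201,300) px against (200.4,299.7) expected, aligned with its rectangle. The rest-head socket in the side view is at (332.7,361.5), which also matches. Descending.

>>> {"op": "play_rows", "data": {
  "steps": [
    [[-0.001, 0, 0.02, 0], [0, 0, 0.035, 0], [0, 0, 0.034, 0], [0, 0, 0.025, 0], [0, 0, 0.012, 0]]
  ],
  "gripper": 0.05
}}

```text
time: 31.73
ee_pos: [0.3946, -0.267, 0.023]
tcp_rot: [-179.9, -0.2, 115.1]
wrist_force: [-0.1, 0.9, -0.6]
opening: 0.0501
grasp_force: 0.0
```

>>> {"op": "play_rows", "data": {
  "steps": [
    [[0, 0, 0.006, 0], [0, 0, 0.003, 0], [0, 0, 0, 0], [0, 0, 0, 0], [0, 0, 0, 0]]
  ]
}}

```text
time: 32.15
ee_pos: [0.3968, -0.269, 0.0187]
tcp_rot: [179.9, 0.1, 115.1]
wrist_force: [0.3, 0.0, 0.7]
opening: 0.0502
grasp_force: 0.0
```

>>> {"op": "play_rows", "data": {
  "steps": [
    [[0, 0, 0, 0], [0, 0, 0, 0], [0, 0, 0, 0], [0, 0, 0, 0], [0, 0, 0, 0]]
  ],
  "gripper": 0.01,
  "squeeze": 50
}}

```text
time: 32.57
ee_pos: [0.3964, -0.2688, 0.0181]
tcp_rot: [180.0, 0.1, 115.1]
wrist_force: [-1.0, -0.2, 5.5]
opening: 0.0227
grasp_force: 48.8
```

>>> {"op": "play_rows", "data": {
  "steps": [
    [[0, 0, 0, 0], [0, 0, 0, 0], [0, 0, 0, 0], [0, 0, 0, 0], [0, 0, 0, 0]]
  ]
}}

```text
time: 32.98
ee_pos: [0.3964, -0.2688, 0.0181]
tcp_rot: [180.0, 0.1, 115.1]
wrist_force: [-1.2, 0.5, 6.0]
opening: 0.0224
grasp_force: 48.8
```

>>> {"op": "play_rows", "data": {
  "steps": [
    [[0, 0, -0.012, 0], [0, 0, -0.025, 0], [0, 0, -0.03, 0], [0, 0, -0.015, 0], [0, 0, -0.008, 0]]
  ]
}}

```text
time: 33.4
ee_pos: [0.3967, -0.269, 0.1103]
tcp_rot: [179.9, 0.2, 115.1]
wrist_force: [1.4, -0.2, -1.3]
opening: 0.0222
grasp_force: 49.1
```

>>> {"op": "play_rows", "data": {
  "steps": [
    [[0, 0, 0, 0.1162], [0, 0, 0, 0.1162], [0, 0, 0, 0.1162], [0, 0, 0, 0.1162], [0, 0, 0, 0.1162]]
  ]
}}

```text
time: 33.82
ee_pos: [0.3956, -0.2683, 0.1067]
tcp_rot: [-179.9, -0.0, 81.4]
wrist_force: [-0.7, 0.4, -3.2]
opening: 0.023
grasp_force: 49.1
```

>>> {"op": "play_rows", "data": {
  "steps": [
    [[0, 0, 0, 0], [0.0146, 0.0053, 0, 0], [0.0293, 0.0107, 0, 0], [0.0293, 0.0107, 0, 0], [0.0293, 0.0107, 0, 0]]
  ]
}}

```text
time: 34.23
ee_pos: [0.4477, -0.1714, 0.1069]
tcp_rot: [-180.0, -0.0, 82.0]
wrist_force: [1.2, 0.0, -2.0]
opening: 0.0224
grasp_force: 49.2
```

>>> {"op": "play_rows", "data": {
  "steps": [
    [[0.0293, 0.0107, 0, 0], [0.0293, 0.0107, 0, 0], [0.0146, 0.0053, 0, 0], [0, 0, 0, 0], [0, 0, 0, 0]]
  ]
}}

```text
time: 34.65
ee_pos: [0.4845, -0.1031, 0.1068]
tcp_rot: [-179.9, 0.0, 82.1]
wrist_force: [-0.1, 0.2, -1.7]
opening: 0.0226
grasp_force: 49.2
```

>>> {"op": "play_rows", "data": {
  "steps": [
    [[0, 0, 0, 0], [0, 0, 0, 0], [0, 0, 0, 0], [0, 0, 0, 0], [0, 0, 0, 0]]
  ]
}}

```text
time: 35.07
ee_pos: [0.4844, -0.1044, 0.1073]
tcp_rot: [180.0, 0.0, 81.7]
wrist_force: [-0.7, 0.4, -1.9]
opening: 0.0228
grasp_force: 49.2
```

>>> {"op": "play_rows", "data": {
  "steps": [
    [[0, 0, 0.012, 0], [0, 0, 0.024, 0], [0, 0, 0.022, 0], [0, 0, 0.012, 0], [0, 0, 0.005, 0]]
  ]
}}

```text
time: 35.48
ee_pos: [0.4832, -0.1036, 0.0296]
tcp_rot: [-179.8, -0.0, 81.8]
wrist_force: [-0.4, 0.4, -2.2]
opening: 0.0223
grasp_force: 49.2
```

>>> {"op": "play_rows", "data": {
  "steps": [
    [[0, 0, 0, 0], [0, 0, 0, 0], [0, 0, 0, 0], [0, 0, 0, 0], [0, 0, 0, 0]]
  ]
}}

```text
time: 35.9
ee_pos: [0.4852, -0.1039, 0.0332]
tcp_rot: [179.9, 0.0, 81.8]
wrist_force: [-0.5, 0.0, -2.5]
opening: 0.0224
grasp_force: 49.2
```

```bash
python3 - <<'E'
from h import *
o=bot.get_obs(); print(o["ee_pos"],o["tcp_rot"])
s=bot.camera("side"); S=s["img"]; c=bot.camera("top"); C=c["img"]
z=lambda I,x,y,h:cv2.resize(I[y-h:y+h,x-h:x+h],(390,390),interpolation=cv2.INTER_CUBIC)
cv2.imwrite("pics/t9.png",np.hstack([z(S,315,290,40),z(C,355,270,35)]))
E
```

```text
[ 0.48521718 -0.10393738  0.03322083] [1.79911586e+02 4.77275901e-03 8.17655335e+01]
```

View pics/t9.png

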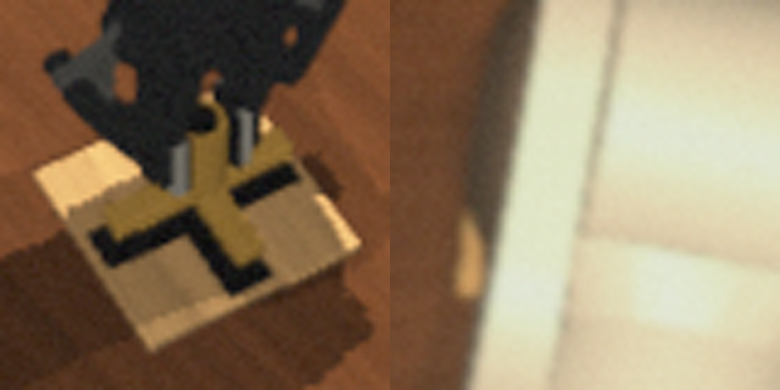

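The cross is parallel to its outline (side crop), hovering about 9 mm up and shifted up the picture as expected. Lowering.

>>> {"op": "play_rows", "data": {
  "steps": [
    [[0, 0, 0.003, 0], [0, 0, 0.002, 0], [0, 0, 0.001, 0], [0, 0, 0.001, 0], [0, 0, 0, 0]]
  ]
}}

```text
time: 36.42
ee_pos: [0.4845, -0.1038, 0.025]
tcp_rot: [-180.0, -0.0, 81.8]
wrist_force: [0.6, 0.7, -1.9]
opening: 0.0227
grasp_force: 49.2
```

>>> {"op": "play_rows", "data": {
  "steps": [
    [[0, 0, 0.0007, 0], [0, 0, 0.0007, 0], [0, 0, 0.0006, 0], [0, 0, 0, 0], [0, 0, 0, 0]]
  ]
}}

```text
time: 36.83
ee_pos: [0.4847, -0.1038, 0.0242]
tcp_rot: [180.0, -0.0, 81.8]
wrist_force: [-3.2, 1.4, 5.3]
opening: 0.0226
grasp_force: 50.0
```

Contact (5 N). Release, lift, and move out of the camera's view.

>>> {"op": "play_rows", "data": {
  "steps": [
    [[0, 0, 0, 0], [0, 0, 0, 0], [0, 0, 0, 0], [0, 0, 0, 0], [0, 0, 0, 0]]
  ],
  "gripper": 0.045
}}

```text
time: 37.25
ee_pos: [0.4847, -0.1038, 0.0232]
tcp_rot: [180.0, -0.0, 81.8]
wrist_force: [-0.1, -0.3, 0.2]
opening: 0.0449
grasp_force: 0.0
```

>>> {"op": "play_rows", "data": {
  "steps": [
    [[0, 0, -0.01, 0], [0, 0, -0.03, 0], [0, 0, -0.036, 0], [0, 0, -0.036, 0], [0, 0, -0.025, 0]]
  ]
}}

```text
time: 37.67
ee_pos: [0.485, -0.1039, 0.1644]
tcp_rot: [179.8, 0.0, 81.8]
wrist_force: [0.8, 0.4, -0.1]
opening: 0.0448
grasp_force: 0.0
```

>>> {"op": "play_rows", "data": {
  "steps": [
    [[-0.02, -0.008, 0, 0], [-0.036, -0.01, 0, 0], [-0.036, -0.01, 0, 0], [-0.036, -0.01, 0, 0], [-0.036, -0.01, 0, 0]]
  ]
}}

```text
time: 38.08
ee_pos: [0.4128, -0.2605, 0.1613]
tcp_rot: [179.9, 0.0, 81.8]
wrist_force: [0.7, -0.2, -0.2]
opening: 0.045
grasp_force: 0.0
```

>>> {"op": "play_rows", "data": {
  "steps": [
    [[-0.036, -0.01, 0, 0], [-0.036, -0.01, 0, 0], [-0.036, -0.01, 0, 0], [-0.02, -0.008, 0, 0], [0, 0, 0, 0]]
  ]
}}

```text
time: 38.5
ee_pos: [0.3557, -0.3836, 0.1607]
tcp_rot: [-180.0, 0.1, 81.5]
wrist_force: [0.3, 0.3, 0.3]
opening: 0.0451
grasp_force: 0.0
```

```bash
python3 - <<'E'
from h import *
o=bot.get_obs(); print(o["ee_pos"])
s=bot.camera("side"); S=s["img"]; c=bot.camera("top"); C=c["img"]
z=lambda I,x,y,h:cv2.resize(I[y-h:y+h,x-h:x+h],(400,400),interpolation=cv2.INTER_CUBIC)
cv2.imwrite("pics/t10.png",np.vstack([np.hstack([z(S,315,290,40),z(C,355,270,35)]),cv2.resize(C[150:350,100:500],(800,400))[:200*2]])[:600] if 0 else np.hstack([z(S,315,290,40),z(C,355,270,35)]))
cv2.imwrite("pics/t11.png",C)
P=[.4835,-.1033]
for h in(.006,.016,.054): print(h,proj(s,P+[h]),proj(c,P+[h]))
hsv=cv2.cvtColor(C,cv2.COLOR_BGR2HSV)
rep(c,"pad now",blob(hsv[...,2]>110,325,387,240,301),.006)
m=(hsv[...,1]>165)&(hsv[...,2]>110)&(hsv[...,0]>19); w=np.zeros_like(m); w[245:296,330:382]=m[245:296,330:382]
print(w.sum(),fourfold(c,w,.016))
E
```

```text
[ 0.35570271 -0.38360737  0.160739  ]
0.006 [315.29261151 291.5710448 ] [354.42439058 269.66813809]
0.016 [315.31654439 288.72008368] [354.68453532 269.56455466]
0.054 [315.41068406 277.50586144] [355.71520676 269.15416585]
pad now rect [ 483.  -106.4] [154.9 151.3] 88.7 mom [ 482.6 -106. ]
180 (array([ 483.04145928, -104.96555345]), np.float64(-7.753463105344192))
```

View pics/t10.png

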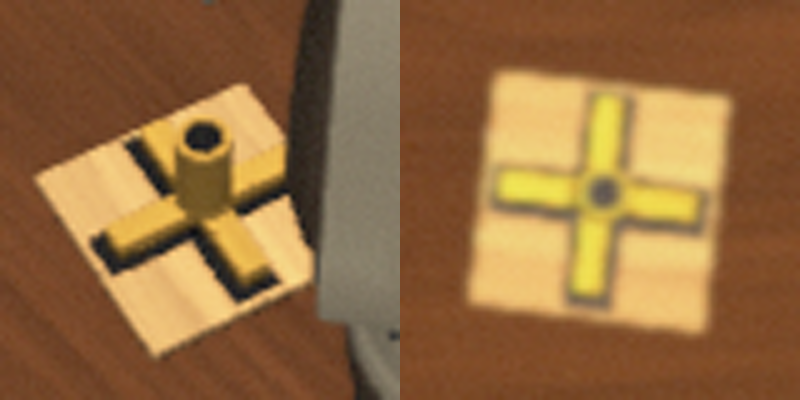

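View pics/t11.png

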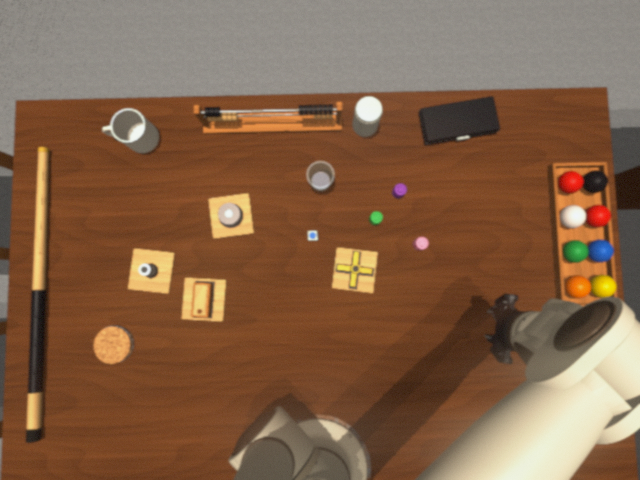

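All four things sit in their outlines. In the top view the puck is at (229,214), the shaper at (147,270), the box at (202,299) and the cross at (355,269). The chalk at (313,236) and the glass at (320,177) haven't moved. The arm is clear, so I'm handing in.

```bash
python3 -c "
from workcell import bot
print(bot.job_done())"
```

```text
the job is handed in; nothing more can be done
None
```

I set the weight, shaper, domino box and rest head down in that order, each flat in its matching outline (the weight up to about 2 mm off centre), left the chalk and glass untouched, and handed the job in at about 39 s; no verdict came back.

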